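# Load the spice grinder and hold its lid at the pulse mark

## Task

Drop the two nutmegs one at a time into the electric spice grinder, then fit its bayonet lid, lugs down through the two slots until the flange sits flat on the collar. Grip the lid by its bar and twist it clockwise against the spring to the halfway arrow mark (an eighth of a turn, the pulse position), never on to the double-bar lock mark, and finish while still holding it there. Leave the salt shaker, pepper mill and spice jar alone.

Things in the scene. Friction and masses are not known exactly. Their poses are not given: they have to be found in the camera images.
- grinder: spice grinder, fixed: black cylinder 116 mm across, 75 mm high, flat aluminium bayonet collar on top. Origin: centre of its underside, z up. Cup bore 72 mm wide, its floor 15 mm above the worktop with a conical hub (26 mm wide, 11 high). Collar 5 mm thick, bore 73 mm; two entry slots in its edge on the grinder's +x and -x sides, 20 mm wide, reaching out to 44.5 mm from the axis.
- grinder_mouth (a point): centre of the bore at the level of the collar's top face, 75 mm above the worktop
- halfway_mark (a point): one of the two halfway (pulse) arrow marks on the collar's rim, 53.5 mm from the axis. Twice round the rim, half a turn apart: a single bar beside each slot (entry), an arrow 45 degrees clockwise from it seen from above (halfway), a double bar 90 degrees clockwise (lock).
- lid: black bayonet lid, 100 to 210 g, 55 mm high, standing upright on the worktop. Origin: centre of its underside, z up. Plug 66 mm across, 17 mm high, foot bevelled; flange 92 mm across, 17 to 25 mm up; on top a grey grip bar along the lid's x axis, 64 mm long, 16 wide, 30 high. Half a turn leaves it the same. Seated, its flange lies on the collar, its origin 58 mm above the grinder's underside.
- lid_lug (a point): outer end of one of the lid's two lugs, which stand out from the plug on its +x and -x sides (in line with the bar): 14 mm wide, reaching to 41 mm from the axis, 2 to 10 mm above the underside. Plug and lugs have 3 mm of play on every side in bore and slots. Turned, the lugs run under the collar and the lid cannot be lifted.
- lid_grip (a point): grip point in the bar on the lid's axis, 47 mm above the lid's underside (8 mm below the bar's top)
- ring (a joint): spring ring hidden under the collar that the lid's lugs carry round: 0 at rest with the entry slots, grows as the lid turns clockwise seen from above, 1.5 at the stop (lock). It lags the lid by up to 0.1 rad (play of the lugs). Spring 0.18 N m per rad back to 0, so the lid turns back most of the way if let go.
- nutmeg_1: whole nutmeg, a brown egg shape, 29 mm long (its x axis) and 24 mm thick, 15 g, lying on the worktop; origin at its centre
- nutmeg_2: second nutmeg, the same; origin at its centre
- salt: bystander: salt shaker, 44 mm across, 90 mm high; origin at the centre of its underside
- pepper: bystander: wooden pepper mill, 58 mm across, 170 mm high; origin at the centre of its underside
- spice: bystander: glass spice jar with dark cap, 41 mm across, 105 mm high; origin at the centre of its underside

How it is judged:
By the outcome, as a careful person would: the job done as asked, in the order asked, and still so for the second after the job is handed in, while the arm keeps its last pose, push and grip.
It also fails if it takes over 72 s, if anything falls off the work surface, if the arm or the gripper's body presses on something with over 40 N, if the wrist force passes 120 N, or if a joint passes its speed limit or range.

## Robot

A 6-joint arm with a two-finger parallel gripper is mounted at the origin on a cart in front of the work surface, level with it; the furniture and walls round the work are solid. World frame = base frame: x ahead of the robot, y to its left, z up, the work surface at z = 0. Lengths are in m, angles in rad, forces in N, time in s.
With the tool pointing down it reaches from about 0.35 to 0.85 m from the base axis. Payload 8.1 kg.
Tool frame: the origin (TCP) lies on the mounting face of the last link; the fingertips stand 186 mm ahead of it and the grasp point (between the pads) lies 167 mm ahead of it (robot.finger_overhang is the distance from the TCP to the fingertips, in m); z points along the fingers, y is the line along which they close (so a half turn about z gives the same grasp; the last joint's range is limited). The gripper opens to 93 mm and grips with 3 to 60 N. Pads are 15 mm wide; open, the fingers measure 128 mm over their backs; the gripper's body (75 mm by 188 mm) begins 65 mm behind the grasp point.
Start: joints at [-1.321, 0.13, 1.488, -0, 1.523, -0.085], TCP at [0.197, -0.567, 0.405] pointing down, gripper open.
Joint ranges: [-2.96, 2.96], [-0.89, 2.26], [0.02, 2.5], [-1.34, 4.48], [0, 2.73], [-2.66, 2.66]. Speed limits (rad/s): [2.39, 2.39, 2.79, 3.14, 3.14, 3.14].

## Interface

Orientations are given as a rotation vector (axis times angle).
In Python, from plant import readout, read_camera, get_calibration, job, robot gives the robot as it stands.
- The arm moves only by the shell command python3 -m handwheel 'ROWS' [FORCE]. ROWS is JSON, a list of rows, each a list of 5 numbers: the shift along the world's x, y, z in cm, then the turn about the world's z in rad, then the closure, from 0 (fully open) to 1 (shut). In form: [[tx, ty, tz, spin, gripper], ...]. A call has 1 to 10 rows; each row shifts and turns the commanded pose from where the row before left it; what a row does not reach is not made up. A row lasts 1/8 s, in which the tool goes at most 62.5 mm and 10.7 degrees, less where a joint would pass 70% of its speed; a pose out of reach is approached as far as the arm can. A call is refused whole if a number of a shift passes 6.25 or a number of a turn 0.188, either way. A call with a gripper value outside its range is refused whole. The fingers move at their own pace and stop on an object; FORCE is the grip in N (left out, the last holds). Time passes only in rows, so rows that do not move let the fingers close. It gives the time, the measured TCP pose, the force, the opening and the grip force at its end, in the units of the state.
- readout.read_state(): the state, without advancing time (a new reading comes with each control period).
- read_camera(name): name is "scene" or "side" or "wrist"; returns the picture (400x640x3 uint8, red, green, blue); there is no depth.
- get_calibration(name): a dict with "fovy" (degrees; the focal length in pixels is half the picture's height over the tangent of half this angle, whatever the lens; pixels are square), "cx", "cy" (the principal point, pixels), "dist_coeffs" ([k1, k2, p1, p2, k3] as OpenCV has them; the pictures are not rectified), "pose" (4x4, takes a point from camera to world coordinates). Camera axes: x right, y down, z forward; pixel columns grow to the right and rows downward; lengths in m; the calibration is good to about 2 mm. A picture is of the moment at which its call begins: read the wrist's pose just before it. get_calibration takes no time and is no camera call; for the wrist camera it gives the pose at the moment of the call.
- job.close_job(): hands the job in; it is judged then, once.
The state is a dict: "t": time; "q": joint angles; "dq": joint speeds; "joint_torque": joint torques, N m; "tool_pos": TCP position; "orientation": TCP orientation; "force": force on the tool from outside, world axes, zero at the start; "wrist_torque": the same for the moment, N m; "opening": finger opening in m; "gripper_force": force on a finger pad.
Only numpy, scipy, OpenCV 4.12 (cv2) and the standard library are available. Lean on these libraries where they do the work, as an engineer would, in place of code of your own. Each camera call takes 0.05 s, during which the arm holds its last target. There are 200 camera calls.

## Working session

There is one attempt and no reset: what is moved stays moved. The work goes in short steps, Python scripts to look and compute and a shell command to move; the robot and the scene stay as the last step left them, time stands still between calls to the robot, and variables do not carry over. Pictures are saved under pics/ and viewed, at most 10 in all, crops included, and the job is handed in when it is done.

```bash
ls; mkdir -p pics; python3 - <<'E'
from plant import readout, read_camera, get_calibration
import cv2,numpy as np
print(readout.read_state())
for n in ["scene","side","wrist"]:
    c=get_calibration(n); im=read_camera(n); cv2.imwrite(f"pics/{n}0.png",im[:,:,::-1]); print(n,c)
E
```

```text
pics
{'t': 0.0, 'q': array([-1.32138091e+00,  1.31156782e-01,  1.48921822e+00, -6.94504729e-06,
        1.52302457e+00, -8.54040971e-02]), 'dq': array([-0.00077284, -0.00050475,  0.00049412,  0.00187587, -0.00107402,
       -0.00046081]), 'joint_torque': array([-9.65922118e-04, -5.59850299e+01, -4.91752017e+01,  7.65604503e-02,
        3.58044798e-02, -1.82533568e-04]), 'tool_pos': array([ 0.19712273, -0.5664636 ,  0.40372331]), 'orientation': array([-3.09589698e+00, -5.23180609e-01,  2.43216669e-04]), 'force': array([ 0.16362214, -0.77543887, -0.17614569]), 'wrist_torque': array([-0.03936615,  0.04818021,  0.01448968]), 'gripper_force': 0.0, 'opening': 0.0935325072436128}
scene {'fovy': 42.74784364542651, 'cx': 320.34092006899715, 'cy': 206.5775813671331, 'dist_coeffs': array([-0.1380196,  0.       ,  0.       ,  0.       ,  0.       ]), 'pose': array([[-0.98047066,  0.0598655 , -0.18733233,  0.77329907],
       [ 0.19531178,  0.40797108, -0.89185924,  0.95858328],
       [ 0.02303457, -0.91103003, -0.41169612,  0.54703069],
       [ 0.        ,  0.        ,  0.        ,  1.        
[... 159 characters left out ...]
  ,  0.        ]), 'pose': array([[-0.87632666, -0.41303686,  0.24789543,  0.34801863],
       [-0.48167235,  0.75834706, -0.43920551,  0.33299093],
       [-0.00658271, -0.50429187, -0.86350818,  0.87246443],
       [ 0.        ,  0.        ,  0.        ,  1.        ]])}
wrist {'fovy': 65.21738218459714, 'cx': 320.4541394321308, 'cy': 197.72831574248204, 'dist_coeffs': array([-0.03627004,  0.        ,  0.        ,  0.        ,  0.        ]), 'pose': array([[ 0.32954833, -0.90868912, -0.25628494,  0.26821216],
       [-0.94413715, -0.31766633, -0.08771051, -0.54262586],
       [-0.00171151,  0.27087299, -0.96261357,  0.38465243],
       [ 0.        ,  0.        ,  0.        ,  1.        ]])}
```

View pics/scene0.png

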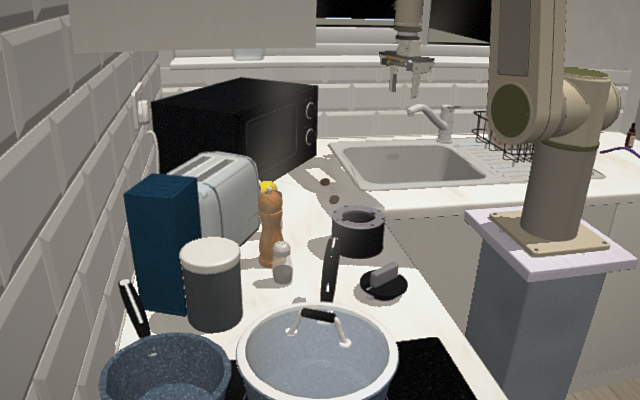

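View pics/side0.png

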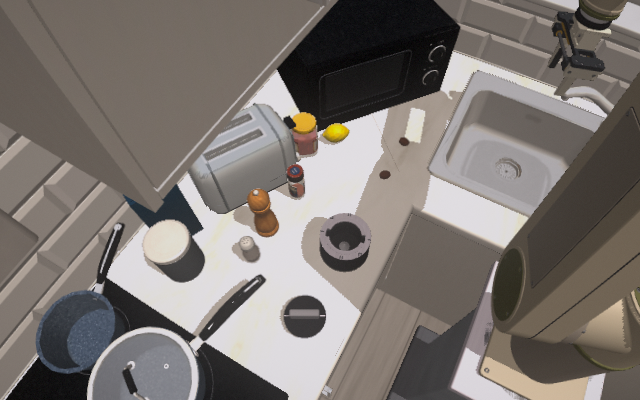

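The side view shows the grinder at (345,235), the lid at (304,316) with its bar nearly horizontal in the picture, and the nutmegs at (404,141) and (385,175). The salt, pepper and spice jar stand at the left.

```bash
cat > h.py <<'E'
import cv2,numpy as np
from plant import readout, read_camera, get_calibration
def K(c):
    f=200/np.tan(np.radians(c["fovy"]/2)); return np.array([[f,0,c["cx"]],[0,f,c["cy"]],[0,0,1]])
def px2w(c,uv,z):
    n=cv2.undistortPoints(np.array(uv,float).reshape(-1,1,2),K(c),c["dist_coeffs"]).reshape(-1,2)
    d=np.c_[n,np.ones(len(n))]@c["pose"][:3,:3].T; o=c["pose"][:3,3]
    return o+d*((z-o[2])/d[:,2])[:,None]
def w2px(c,p):
    T=np.linalg.inv(c["pose"]); return cv2.projectPoints(np.array(p,float).reshape(-1,3),cv2.Rodrigues(T[:3,:3])[0],T[:3,3],K(c),c["dist_coeffs"])[0].reshape(-1,2)
E
python3 - <<'E'
from h import *
c=get_calibration("side"); im=cv2.imread("pics/side0.png")
print("nut",px2w(c,[(404,141),(385,175)],.012)); print("grinder",px2w(c,[(345,236)],.075)); print("lid bar",px2w(c,[(284,313),(304,313),(322,314)],.055))
print("obst",px2w(c,[(266,230),(250,256),(298,193),(305,150)],0))
s=cv2.imread("pics/scene0.png"); 
a=cv2.resize(im[200:350,270:390],None,fx=5,fy=5,interpolation=cv2.INTER_CUBIC)[:, :]
a=cv2.resize(a,(480,600)); b=cv2.resize(im[125:195,365:425],(320,373),interpolation=cv2.INTER_CUBIC); b=cv2.copyMakeBorder(b,0,227,0,0,0)
cv2.imwrite("pics/crop1.png",np.hstack([a,b]))
E
```

```text
nut [[ 0.48320515 -0.37449656  0.012     ]
 [ 0.48335654 -0.24414303  0.012     ]]
grinder [[ 0.48491072 -0.00906927  0.075     ]]
lid bar [[0.5191887  0.2001223  0.055     ]
 [0.48265084 0.17994889 0.055     ]
 [0.44877518 0.16372164 0.055     ]]
obst [[ 6.76942029e-01  3.81201962e-02  0.00000000e+00]
 [ 6.73226594e-01  1.14672101e-01  0.00000000e+00]
 [ 6.61634980e-01 -9.19554829e-02  1.11022302e-16]
 [ 7.15938386e-01 -2.21956741e-01  0.00000000e+00]]
```

View pics/crop1.png

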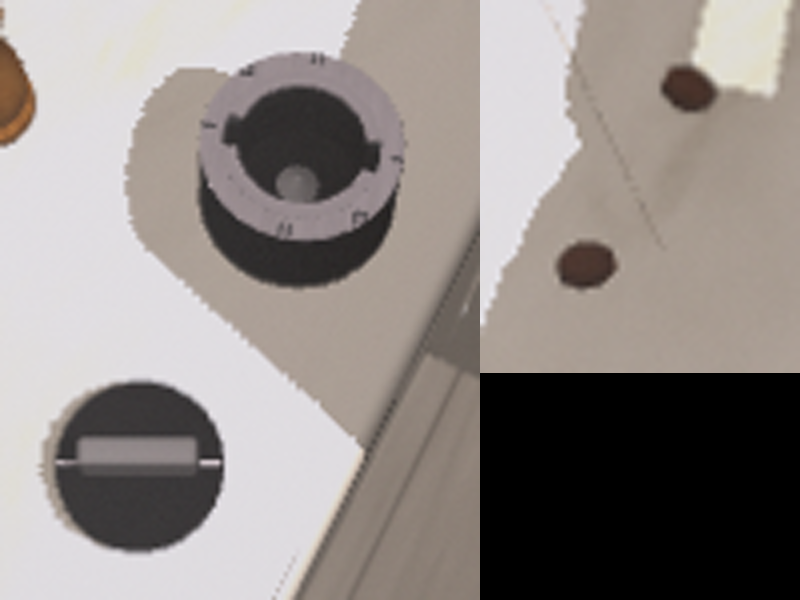

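The crop (scale 4) shows the collar centred at (345.4,236.8) with entry slots at (328,233) and (363.5,238.8). The lid flange is centred at (304.9,316.4), with white lug marks at (286.5,315.8) and (322.3,315.8). The nutmegs are at (404.2,141.5) and (385.1,174.7).

```bash
python3 - <<'E'
from h import *
c=get_calibration("side"); s=get_calibration("scene"); A=lambda p:np.degrees(np.arctan2(*(p[1]-p[0])[1::-1]))
# circle fits of rims
def rim(box,z):
    t=np.linspace(0,2*np.pi,72)
    from scipy.optimize import least_squares
    def f(p):
        q=w2px(c,np.c_[p[0]+p[2]*np.cos(t),p[1]+p[2]*np.sin(t),0*t+z]); return np.r_[q.min(0),q.max(0)]-box
    return least_squares(f,[.48,.1,.05])
r=rim([319.75,213,371.25,260.5],.075);print("grinder",r.x,r.fun)
r=rim([283.75,295,326,337.75],.025);print("lid",r.x,r.fun)
sl=px2w(c,[(328,233),(363.5,238.75)],.073);print("slots",sl,A(sl))
sl=px2w(c,[(322.2,231.2),(369.3,239.8)],.075);print("marks",sl,sl.mean(0),A(sl))
sl=px2w(c,[(286.5,315.75),(322.25,315.75)],.025);print("lugmarks",sl,sl.mean(0),A(sl))
# nutmegs by threshold
for n in("side","scene"):
    im=cv2.imread(f"pics/{n}0.png"); k=get_calibration(n); m=(im.max(2)<90).astype(np.uint8)
    for x,y,w,h in ([(390,128,28,26),(372,162,26,26)] if n=="side" else [(315,172,20,20),(324,190,20,20)]):
        cs,_=cv2.findContours(m[y:y+h,x:x+w],cv2.RETR_EXTERNAL,cv2.CHAIN_APPROX_NONE); q=max(cs,key=cv2.contourArea).reshape(-1,2)+[x,y]
        M=cv2.moments(q.reshape(-1,1,2)); u=(M["m10"]/M["m00"],M["m01"]/M["m00"]); w=px2w(k,q,.012)[:,:2].astype(np.float32)
        print(n,u,px2w(k,[u],.012),cv2.fitEllipse(w*1000))
E
```

```text
grinder [ 0.48392634 -0.00959451  0.05799516] [-0.1256038   0.14222477  0.12550667 -0.13351353]
lid [0.4828461  0.17881188 0.04569171] [-0.09381878  0.09558293  0.0936643  -0.09145438]
slots [[ 0.52231746  0.00181897  0.073     ]
 [ 0.44577994 -0.02371362  0.073     ]] -161.55152146718396
marks [[ 0.53549532  0.00498101  0.075     ]
 [ 0.43304116 -0.02669604  0.075     ]] [ 0.48426824 -0.01085751  0.075     ] -162.81929918529647
lugmarks [[0.51765677 0.19769718 0.025     ]
 [0.45018562 0.1605479  0.025     ]] [0.48392119 0.17912254 0.025     ] -151.16303441165513
side (403.5326086956522, 141.4673913043478) [[ 0.48371752 -0.37231774  0.012     ]] ((483.7978210449219, -372.35528564453125), (23.838321685791016, 25.604154586791992), 76.39942932128906)
side (384.45454545454544, 174.44545454545454) [[ 0.48535088 -0.24506149  0.012     ]] ((485.3780212402344, -245.118408203125), (22.55584716796875, 27.065532684326172), 146.81582641601562)
scene (324.5603864734299, 181.80676328502415) [[ 0.48441918 -0.36690566  0.012     ]] ((484.3382568359375, -366.8479309082031), (21.769519805908203, 47.96913146972656), 163.68475341796875)
scene (332.3333333333333, 201.66666666666666) [[ 0.49286143 -0.22635119  0.012     ]] ((483.21466064453125, -254.7327423095703), (22.6888484954834, 68.95902252197266), 165.4491424560547)
```

```bash
python3 -m handwheel '[[3.6,2.4,0,0,0],[3.6,2.4,0,0,0],[3.6,2.4,0,0,0],[3.6,2.4,0,0,0],[3.6,2.4,0,0,0],[3.6,2.5,0,0,0],[3.6,2.5,-2,0,0],[3.4,2.4,-3,0,0],[0,0,-3,0,0],[0,0,0,0,0]]' 20
python3 - <<'E'
from h import *
s=readout.read_state(); print(s["tool_pos"],s["orientation"],s["q"])
c=get_calibration("wrist"); im=read_camera("wrist"); cv2.imwrite("pics/w1.png",im[:,:,::-1])
m=(im.max(2)<90).astype(np.uint8); p=w2px(c,[(.4837,-.3723,.012),(.4854,-.2451,.012)]); print(p)
hs=cv2.cvtColor(im,cv2.COLOR_RGB2HSV)
for u in p: 
    if 0<=u[0]<640 and 0<=u[1]<400: print(im[int(u[1]),int(u[0])])
cs,_=cv2.findContours(m,cv2.RETR_EXTERNAL,cv2.CHAIN_APPROX_NONE)
for q in cs:
    if cv2.contourArea(q)>300:
        w=px2w(c,q.reshape(-1,2),.012)[:,:2]*1000; print(cv2.contourArea(q),q.reshape(-1,2).mean(0),cv2.fitEllipse(w.astype(np.float32)))
E
```

```text
t: 1.4
tool_pos: [0.4826, -0.3714, 0.3212]
orientation: [-3.092, -0.524, 0.007]
force: [-0.2, -0.0, 0.3]
opening: 0.0931
gripper_force: 0.0
[ 0.48255951 -0.37140048  0.32118656] [-3.09231178 -0.52417341  0.00656277] [-7.40099135e-01  2.09440253e-01  1.55434522e+00 -1.24328018e-04
  1.38445183e+00  4.94895608e-01]
[[322.63855596 189.21750917]
 [193.80696222 143.45733713]]
[89 47 22]
[84 48 28]
470.5 [323.35211268 189.23943662] ((483.86993408203125, -373.0517578125), (21.277536392211914, 26.752174377441406), 86.81443786621094)
524.0 [193.92105263 145.13157895] ((483.7920837402344, -245.57237243652344), (22.558385848999023, 25.904932022094727), 124.86689758300781)
1615.5 [ 7.90731707 70.73170732] ((490.0326232910156, -68.14082336425781), (23.031681060791016, 95.65422058105469), 95.46269989013672)
130584.0 [368.5321955 252.9519007] ((407.2328796386719, -433.8401184082031), (473.3292541503906, 755.0660400390625), 29.969741821289062)
```

View pics/w1.png

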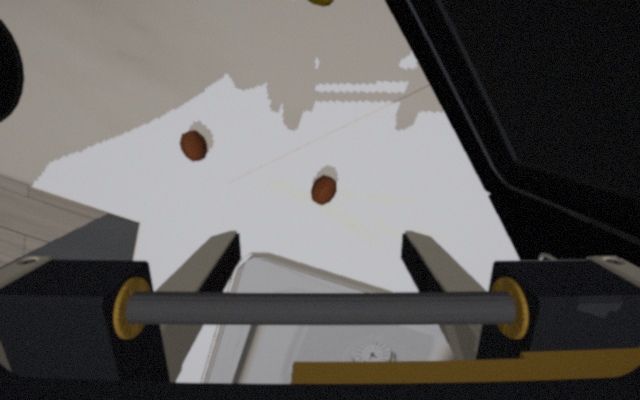

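Nutmeg 1 is at (323,189) and nutmeg 2 at (194,145). The microwave's foot edge runs from (387,0) to (490,193), so I'll check the clearance before descending.

```bash
python3 - <<'E'
from h import *
c=get_calibration("wrist"); print(px2w(c,[(387,0),(440,100),(490,193),(520,262)],0.0).round(3)); print(px2w(c,[(490,193),(520,262)],0.02).round(3))
s=get_calibration("side");print(px2w(s,[(325,125),(390,102),(445,78)],0).round(3))
print(px2w(s,[(395,100),(455,60)],0.02).round(3))
E
```

```text
[[ 0.66  -0.372  0.   ]
 [ 0.599 -0.45   0.   ]
 [ 0.534 -0.537  0.   ]
 [ 0.475 -0.606  0.   ]]
[[ 0.535 -0.525  0.02 ]
 [ 0.48  -0.589  0.02 ]]
[[ 0.71  -0.329  0.   ]
 [ 0.581 -0.504  0.   ]
 [ 0.468 -0.688  0.   ]]
[[ 0.565 -0.5    0.02 ]
 [ 0.464 -0.762  0.02 ]]
```

```bash
python3 -m handwheel '[[0,0,-3,-0.15,0],[0,0,-3,-0.15,0],[0,0,-3,0,0],[0,0,-1,0,0],[0,0,0,0,0]]'
```

```text
t: 2.08
tool_pos: [0.4831, -0.3733, 0.2256]
orientation: [3.141, 0.054, 0.0]
force: [1.1, 0.2, -0.2]
opening: 0.0932
gripper_force: 0.0
```

```bash
python3 -m handwheel '[[0.05,0,-2,0,0],[0,0,-1.5,0,0],[0,0,0,0,0.5],[0,0,0,0,0.9],[0,0,0,0,1],[0,0,0,0,1],[0,0,0,0,1],[0,0,0,0,1]]' 15
```

```text
t: 3.08
tool_pos: [0.4837, -0.3727, 0.1899]
orientation: [3.141, 0.055, 0.0]
force: [0.3, 1.0, 1.1]
opening: 0.0376
gripper_force: 0.0
```

```bash
python3 -m handwheel '[[0,0,0,0,1],[0,0,0,0,1],[0,0,0,0,1],[0,0,0,0,1],[0,0,0,0,1]]' 15;  python3 -m handwheel '[[0,0,1,0,1],[0,0,3,0,1],[0,0,4,0,1],[0,2,3,0,1],[0,4,0,0,1],[0,4,0,0,1],[0,4,0,0,1],[0,4,0,0,1],[0,4,0,0,1],[0,4,0,0,1]]'
```

```text
t: 3.7
tool_pos: [0.4837, -0.3727, 0.1897]
orientation: [-3.141, -0.055, 0.0]
force: [-0.1, -0.1, -0.4]
opening: 0.023
gripper_force: 15.0
t: 4.95
tool_pos: [0.4836, -0.1115, 0.3007]
orientation: [3.141, 0.054, 0.002]
force: [0.6, 0.6, -0.1]
opening: 0.023
gripper_force: 15.0
```

```bash
python3 -m handwheel '[[0,4,0,0,1],[0,4,0,0,1],[0,2.1,0,0,1],[0,0,-2,0,1],[0,0,-2,0,1],[0,0,0,0,1],[0,0,0,0,1]]'
```

```text
t: 5.82
tool_pos: [0.484, -0.0118, 0.2609]
orientation: [3.141, 0.054, 0.002]
force: [0.4, 0.4, 0.6]
opening: 0.0227
gripper_force: 15.0
```

```bash
python3 -m handwheel '[[0,0.2,-0.8,0,1],[0,0,0,0,0.68],[0,0,0,0,0.68],[0,0,0,0,0.68],[0,0,0,0,0.68],[0,0,3,0,0.68],[0,0,3,0,0.5],[0,0,0,0,0.5]]'
python3 - <<'E'
from h import *
im=read_camera("side"); a=im[125:275,290:410]; cv2.imwrite("pics/s2.png",cv2.resize(a[:,:,::-1],(480,600),interpolation=cv2.INTER_CUBIC))
E
```

```text
t: 6.82
tool_pos: [0.4848, -0.0098, 0.3146]
orientation: [3.14, 0.055, 0.008]
force: [0.4, 0.4, -0.2]
opening: 0.0445
gripper_force: 0.0
```

View pics/s2.png

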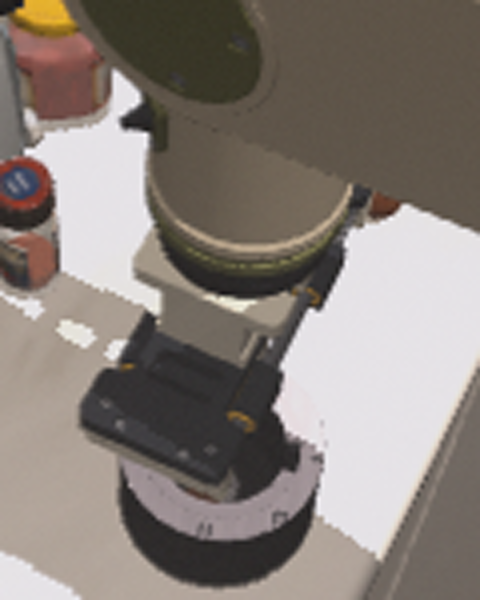

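The gripper is empty over the grinder, with a brown patch inside the bore at about (215,490). Next is nutmeg 2.

```bash
python3 -m handwheel '[[0,-4,0,0.165,0.2],[0,-4,0,0.165,0],[0,-4,0,0.165,0],[0,-4,0,0.165,0],[0,-4,-2,0,0],[0,-3.5,-3,0,0],[0,0,-3,0,0],[0,0,-1,0,0],[0,0,0,0,0],[0,0,0,0,0]]'
python3 - <<'E'
from h import *
c=get_calibration("wrist"); im=read_camera("wrist"); p=w2px(c,[(.4845,-.2453,.012),(.484,-.0096,.075)]); print(p)
m=((im.max(2)<130)&(im[:,:,0]>1.5*im[:,:,2])).astype(np.uint8)
cs,_=cv2.findContours(m,cv2.RETR_EXTERNAL,cv2.CHAIN_APPROX_NONE)
for q in cs:
    if cv2.contourArea(q)>300:
        w=px2w(c,q.reshape(-1,2),.012)[:,:2]*1000; print(cv2.contourArea(q),q.reshape(-1,2).mean(0),cv2.fitEllipse(w.astype(np.float32)))
E
```

```text
t: 8.12
tool_pos: [0.4842, -0.2445, 0.2229]
orientation: [2.952, 1.07, 0.002]
force: [-0.1, 0.0, 1.2]
opening: 0.0931
gripper_force: 0.0
[[ 319.87672292  228.76214393]
 [-145.63826396  -79.17871773]]
8451.5 [468.64981037 369.1289507 ] ((504.28045654296875, -449.83111572265625), (28.34405517578125, 425.8143005371094), 41.219871520996094)
1214.0 [513.8487395 308.5210084] ((524.967529296875, -392.0317077636719), (26.82067108154297, 57.3033332824707), 153.18894958496094)
1212.0 [128.44859813 307.8411215 ] ((348.4945068359375, -180.38299560546875), (25.596389770507812, 57.74837875366211), 106.7313232421875)
1031.0 [319.63888889 229.82407407] ((483.4604187011719, -245.97059631347656), (20.87442970275879, 29.213998794555664), 126.322021484375)
8913.0 [603.82969432  63.51528384] ((666.9349975585938, -306.19378662109375), (57.37855529785156, 73.34115600585938), 136.30072021484375)
```

```bash
python3 -m handwheel '[[-0.05,-0.1,-2,-0.06,0],[0,0,-1.3,0,0.3],[0,0,0,0,1],[0,0,0,0,1],[0,0,0,0,1],[0,0,0,0,1],[0,0,0,0,1],[0,0,0,0,1],[0,0,0,0,1],[0,0,0,0,1]]' 15
python3 -m handwheel '[[0,0,0,0,1],[0,0,0,0,1],[0,0,2,0,1],[0,0,4,0,1],[0,2,4,-0.15,1],[0,4,1,-0.15,1],[0,4,0,-0.15,1],[0,4,0,-0.15,1],[0,4,0,0,1],[0,0,0,0,1]]'
```

```text
t: 9.43
tool_pos: [0.4832, -0.2457, 0.1887]
orientation: [-2.985, -0.98, -0.0]
force: [-0.8, -0.5, -0.1]
opening: 0.0227
gripper_force: 15.0
t: 10.68
tool_pos: [0.483, -0.0636, 0.2986]
orientation: [-3.14, -0.06, 0.0]
force: [0.5, 0.2, -1.1]
opening: 0.0227
gripper_force: 15.0
```

```bash
python3 -m handwheel '[[0,3,0,0,1],[0.1,2.4,0,0,1],[0,0,-2,0,1],[0,0,-2.2,0,1],[0,0,0,0,1],[0,0,0,0,0.68],[0,0,0,0,0.68],[0,0,0,0,0.68],[0,0,0,0,0.68],[0,0,3,0,0.68]]'
python3 -m handwheel '[[0,4,3,0.1,0.4],[0,4,1,0.18,0],[0,4,0,0.18,0],[0,4,0,0,0],[0,2.8,0,0,0],[0,0,0,0,0],[0,0,0,0,0]]'
python3 - <<'E'
from h import *
s=readout.read_state(); print(s["tool_pos"],s["orientation"])
c=get_calibration("wrist"); im=read_camera("wrist"); cv2.imwrite("pics/w3.png",im[:,:,::-1]); im2=read_camera("side"); cv2.imwrite("pics/s3.png",im2[:,:,::-1])
print(w2px(c,[(.483,.1788,.055),(.484,-.0096,.075)]))
cv2.imwrite("pics/w3b.png",np.vstack([cv2.resize(im[:,:,::-1],(480,300)),cv2.resize(im2[195:270,300:420,::-1],(480,300),interpolation=cv2.INTER_CUBIC)]))
E
```

```text
t: 11.92
tool_pos: [0.4829, -0.0115, 0.2848]
orientation: [-3.14, -0.055, 0.008]
force: [0.6, -0.4, -0.5]
opening: 0.0297
gripper_force: 0.0
t: 12.8
tool_pos: [0.4841, 0.1759, 0.3267]
orientation: [3.045, 0.77, -0.0]
force: [0.5, -0.3, 0.2]
opening: 0.0917
gripper_force: 0.0
[0.48414328 0.17591566 0.32667656] [ 3.04537525e+00  7.69861470e-01 -4.12715267e-04]
[[315.63953602 201.47450888]
 [506.12911029 305.46141455]]
```

View pics/w3b.png

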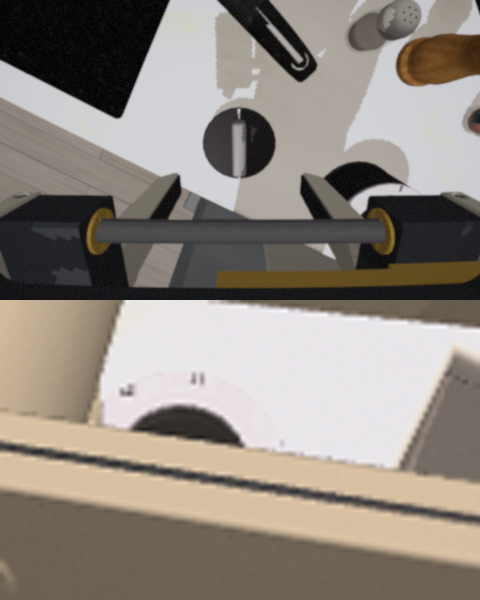

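The wrist view (scaled 0.75) shows the lid centred at (239,143) with its bar nearly vertical. The bore is hidden by the arm in the side view. I'll measure the lid here, then check inside the cup with the wrist camera.

```bash
python3 - <<'E'
from h import *
from scipy.optimize import least_squares
c=get_calibration("wrist"); im=cv2.imread("pics/w3.png")
g=im.max(2)
m=np.zeros_like(g); m[130:250,255:380]=(g<75)[130:250,255:380]
cs,_=cv2.findContours(m,cv2.RETR_EXTERNAL,cv2.CHAIN_APPROX_NONE); q=max(cs,key=cv2.contourArea); h=cv2.convexHull(q).reshape(-1,2)
w=px2w(c,h,.0245)[:,:2]; r=least_squares(lambda p:np.hypot(*(w-p[:2]).T)-p[2],[.483,.179,.046],loss="soft_l1",f_scale=.001); print("flange",r.x,np.abs(r.fun).max())
b=np.zeros_like(g); b[130:250,290:345]=(g>105)[130:250,290:345]
k=np.zeros_like(g); cv2.fillPoly(k,[h.reshape(-1,1,2)],1); k=cv2.erode(k,np.ones((9,9)))
cs,_=cv2.findContours(b*k,cv2.RETR_EXTERNAL,cv2.CHAIN_APPROX_NONE); q=max(cs,key=cv2.contourArea).reshape(-1,2)
w=px2w(c,q,.055)[:,:2]; print("bar",cv2.minAreaRect((w*1000).astype(np.float32)),cv2.contourArea(q.reshape(-1,1,2)),q.min(0),q.max(0))
E
python3 -m handwheel '[[0,-4,0,-0.1,0],[0,-4,0,-0.1,0],[0,-4,1,0,0],[0,-4,1,0,0],[0,-2.5,0,0,0],[0,0,0,0,0],[0,0,0,0,0]]'
python3 - <<'E'
from h import *
c=get_calibration("wrist"); im=read_camera("wrist"); cv2.imwrite("pics/w4.png",im[:,:,::-1]); u=w2px(c,[(.484,-.0096,.075)])[0]; print(u)
np.save("w4.npy",c["pose"])
x,y=np.clip(u.astype(int),[90,75],[549,324]); print(x-90,y-75)
cv2.imwrite("pics/w4c.png",cv2.resize(im[y-75:y+75,x-90:x+90,::-1],(720,600),interpolation=cv2.INTER_CUBIC))
E
```

```text
flange [0.4847606  0.1762569  0.04441289] 0.00047356111371371634
bar ((485.6678161621094, 177.35794067382812), (58.597843170166016, 13.656515121459961), 27.83495330810547) 961.0 [310 165] [326 232]
t: 13.78
tool_pos: [0.484, -0.0087, 0.3466]
orientation: [-3.107, -0.46, 0.0]
force: [-0.4, -0.3, 0.1]
opening: 0.0928
gripper_force: 0.0
[320.46071121 202.48729421]
230 127
```

View pics/w4c.png

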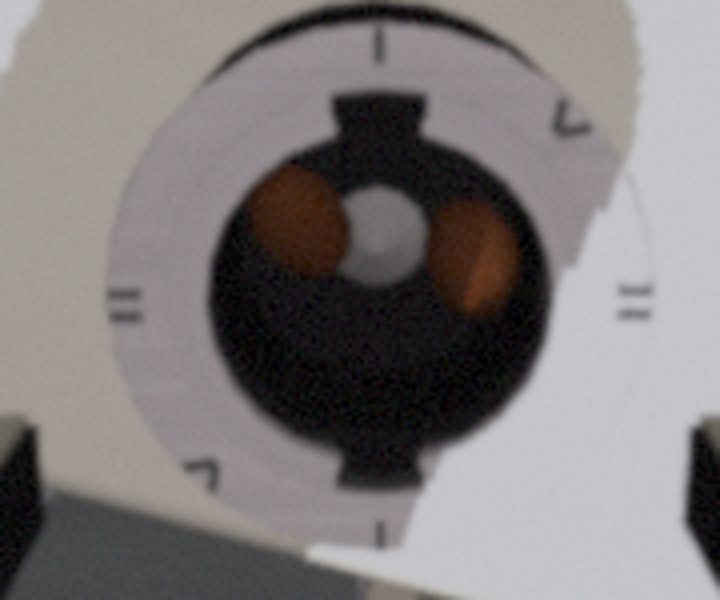

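Both nutmegs lie in the cup on either side of the hub. In the crop the entry marks are at (379,45) and (380,535), the double bars at (125,305) and (634,301), and the arrows at (572,120) and (200,475).

```bash
python3 - <<'E'
from h import *
c=get_calibration("wrist"); c["pose"]=np.load("w4.npy")
P=np.array([(379,45),(380,535),(125,305),(634,301),(572,120),(200,475)])/4+[230,127]
w=px2w(c,P,.075)[:,:2]; 
for i in(0,2,4): d=w[i]-w[i+1]; print(w[[i,i+1]].mean(0),np.hypot(*d)/2,np.degrees(np.arctan2(d[1],d[0])))
s=readout.read_state(); import scipy.spatial.transform as t; y=t.Rotation.from_rotvec(s["orientation"]).as_matrix()[:,1]; print(np.degrees(np.arctan2(y[1],y[0]))%180)
E
```

```text
[ 0.48473509 -0.01327657] 0.05379434470915776 17.216299078033632
[ 0.48484953 -0.01321605] 0.05370024254906661 107.36108631290332
[ 0.48445266 -0.01314373] 0.05523638926000637 -28.114525011105343
106.87925406157719
```

```bash
python3 -m handwheel '[[0,4,0,0.1,0],[0,4,0,0.094,0],[0,4,0,0,0],[0,4,-2,0,0],[0,2.6,-3,0,0],[0,0,-3,0,0.3],[0,0,-2,0,0.3],[0,0,0,0,0.3],[0,0,0,0,0.3]]'
```

```text
t: 14.95
tool_pos: [0.4843, 0.1779, 0.2476]
orientation: [-3.048, -0.761, -0.001]
force: [0.5, 0.4, 0.4]
opening: 0.0653
gripper_force: 0.0
```

```bash
python3 -m handwheel '[[0,0,-2,0,0.3],[0,0,-1.2,0,0.3],[0,0,0,0,0.3],[0,0,0,0,1],[0,0,0,0,1],[0,0,0,0,1],[0,0,0,0,1],[0,0,0,0,1],[0,0,0,0,1],[0,0,0,0,1]]' 40
python3 -m handwheel '[[0,0,0,0,1],[0,0,0,0,1],[0,0,1,0,1],[0,0,3,0,1],[0,0,0,0,1],[0,0,0,0,1]]'
python3 - <<'E'
from h import *
s=readout.read_state(); print(s["tool_pos"],s["orientation"])
c=get_calibration("wrist"); np.save("w5.npy",c["pose"]); im=read_camera("wrist"); cv2.imwrite("pics/w5.png",im[:,:,::-1]); g=s["tool_pos"]
print(w2px(c,[g-[0,0,.159],g-[0,0,.189]]))
E
```

```text
t: 16.2
tool_pos: [0.4842, 0.1773, 0.2148]
orientation: [-3.048, -0.76, -0.0]
force: [-0.6, -0.4, 1.3]
opening: 0.0159
gripper_force: 40.0
t: 16.95
tool_pos: [0.484, 0.1772, 0.2542]
orientation: [3.048, 0.76, -0.0]
force: [0.1, -0.4, -2.5]
opening: 0.0155
gripper_force: 40.0
[0.48395584 0.17723851 0.25418423] [ 3.04821672e+00  7.60162321e-01 -4.11759134e-04]
[[318.65628856 266.4888327 ]
 [318.94570568 241.91547008]]
```

View pics/w5.png

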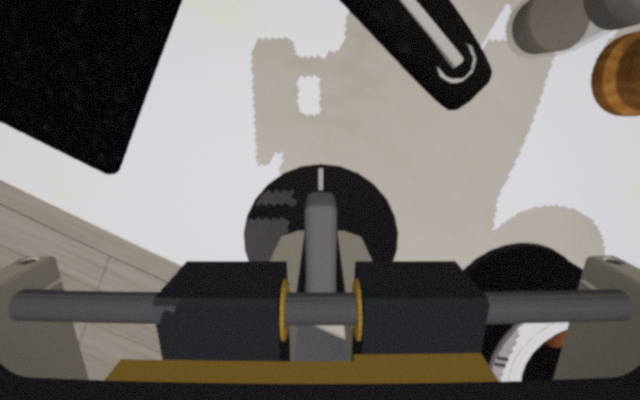

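The lid is held square by its bar. The flange spans columns 245 to 397 with its top at row 165.

```bash
python3 - <<'E'
from h import *
from scipy.optimize import least_squares
c=get_calibration("wrist"); c["pose"]=np.load("w5.npy"); t=np.linspace(0,2*np.pi,180); z=.0394+.0245
def f(p):
    q=w2px(c,np.c_[p[0]+.046*np.cos(t),p[1]+.046*np.sin(t),0*t+z]); return np.array([q[:,0].min()-245,q[:,0].max()-397.5,q[:,1].min()-165])
r=least_squares(f,[.484,.177]); print(r.x,r.fun, "bias",r.x-[.48396,.17724])
p=px2w(c,[(320.5,169),(320.5,188)],z)[:,:2]; print(np.degrees(np.arctan2(*(p[0]-p[1])[::-1])))
p=px2w(c,[(320,195),(321,270)],z+.03)[:,:2]; print(np.degrees(np.arctan2(*(p[0]-p[1])[::-1])))
d=r.x-[.48396,.17724]; a=np.radians(28.2);print("along",d@[np.cos(a),np.sin(a)],"across",d@[-np.sin(a),np.cos(a)])
E
```

```text
[0.48400887 0.1757282 ] [-1.35646014  1.35631146  0.1775465 ] bias [ 4.88680737e-05 -1.51179838e-03]
28.06669745163317
28.77837061510744
along -0.0006713338778089811 across -0.0013554457749885421
```

```bash
python3 -m handwheel '[[0,0,3,-0.05,1],[0,0,3,-0.05,1],[0,-3,0,-0.09,1],[0,-4,0,0,1],[0,-4,0,0,1],[0,-4,0,0,1],[0,-3.9,0,0,1],[0,0,0,0,1],[0,0,0,0,1]]' 60
python3 - <<'E'
from h import *
from scipy.spatial.transform import Rotation as R
s=readout.read_state(); print(s["tool_pos"],(np.degrees(np.arctan2(*R.from_rotvec(s["orientation"]).as_matrix()[1::-1,1]))+90)%180, s["force"])
E
```

```text
t: 18.12
tool_pos: [0.4839, -0.0115, 0.3138]
orientation: [-3.106, -0.466, 0.002]
force: [0.0, 0.2, -2.2]
opening: 0.0155
gripper_force: 60.0
[ 0.48387278 -0.01146567  0.31375227] 17.080199380219128 [ 0.03002255  0.23691875 -2.21234933]
```

```bash
python3 -m handwheel '[[0.07,0,-1,0,1],[0,0,-1,0,1],[0,0,-0.6,0,1],[0,0,-0.5,0,1],[0,0,-0.3,0,1],[0,0,0,0,1],[0,0,0,0,1]]'
```

```text
t: 19.0
tool_pos: [0.485, -0.0117, 0.281]
orientation: [3.106, 0.467, 0.001]
force: [-0.3, -0.6, -2.1]
opening: 0.0152
gripper_force: 60.0
```

```bash
python3 -m handwheel '[[0,0,-0.3,0,1],[0,0,-0.3,0,1],[0,0,-0.2,0,1],[0,0,0,0,1],[0,0,0,0,1]]'
```

```text
t: 19.62
tool_pos: [0.4849, -0.0117, 0.2727]
orientation: [3.107, 0.468, 0.0]
force: [-0.5, 0.4, 0.3]
opening: 0.0154
gripper_force: 60.0
```

```bash
python3 -m handwheel '[[0,0,-0.1,0,1],[0,0,0,0,1],[0,0,0,0,1]]'
python3 - <<'E'
from h import *
s=readout.read_state(); print(s["tool_pos"],s["force"],s["wrist_torque"],s["q"])
E
```

```text
t: 20.0
tool_pos: [0.485, -0.0117, 0.2727]
orientation: [3.106, 0.468, 0.001]
force: [-5.5, 0.6, 8.2]
opening: 0.0157
gripper_force: 60.0
[ 0.48501253 -0.01170268  0.27274828] [-5.48062694  0.62001103  8.1917114 ] [0.15975176 0.87390599 0.00174886] [-1.29850067e-01 -7.66983483e-02  1.94675044e+00 -1.13810661e-05
  1.27111325e+00  1.14212607e+00]
```

```bash
python3 -m handwheel '[[0,0,0.06,0,1],[0,0,0,-0.08,1],[0,0,0,-0.08,1],[0,0,0,-0.08,1],[0,0,0,-0.08,1],[0,0,0,-0.08,1],[0,0,0,0,1]]'
python3 - <<'E'
from h import *
from scipy.spatial.transform import Rotation as R
s=readout.read_state(); print(s["tool_pos"],(np.degrees(np.arctan2(*R.from_rotvec(s["orientation"]).as_matrix()[1::-1,1]))+90)%180, s["force"],s["wrist_torque"],s["q"][5])
E
```

```text
t: 20.88
tool_pos: [0.4852, -0.0118, 0.2727]
orientation: [3.137, -0.158, 0.002]
force: [-0.2, -0.5, 4.1]
opening: 0.0159
gripper_force: 60.0
[ 0.48517946 -0.01177759  0.27273226] 174.2270392587049 [-0.23206659 -0.53671984  4.07835544] [-0.03774716  0.08087242 -0.03985932] 1.541654356353121
```

```bash
python3 -m handwheel '[[0,0,0,-0.08,1],[0,0,0,-0.08,1],[0,0,0,-0.08,1],[0,0,0,-0.08,1],[0,0,0,-0.068,1],[0,0,0,0,1],[0,0,0,0,1]]'
python3 - <<'E'
from h import *
from scipy.spatial.transform import Rotation as R
s=readout.read_state(); print(s["tool_pos"],(np.degrees(np.arctan2(*R.from_rotvec(s["orientation"]).as_matrix()[1::-1,1]))+90)%180, s["force"],s["wrist_torque"],s["q"][5])
c=get_calibration("wrist"); np.save("w6.npy",c["pose"]); im=read_camera("wrist"); im=im[90:310,170:470,::-1]; cv2.imwrite("pics/w6.png",cv2.resize(im,(800,587),interpolation=cv2.INTER_CUBIC))
E
```

```text
t: 21.75
tool_pos: [0.4852, -0.0118, 0.2728]
orientation: [3.049, -0.757, 0.002]
force: [-0.1, -1.7, 4.1]
opening: 0.0155
gripper_force: 60.0
[ 0.48515558 -0.01181213  0.27275346] 152.09919271472467 [-0.12032848 -1.65619953  4.14946323] [-0.16382213 -0.0480174   0.06845829] 1.9278417889925767
```

View pics/w6.png

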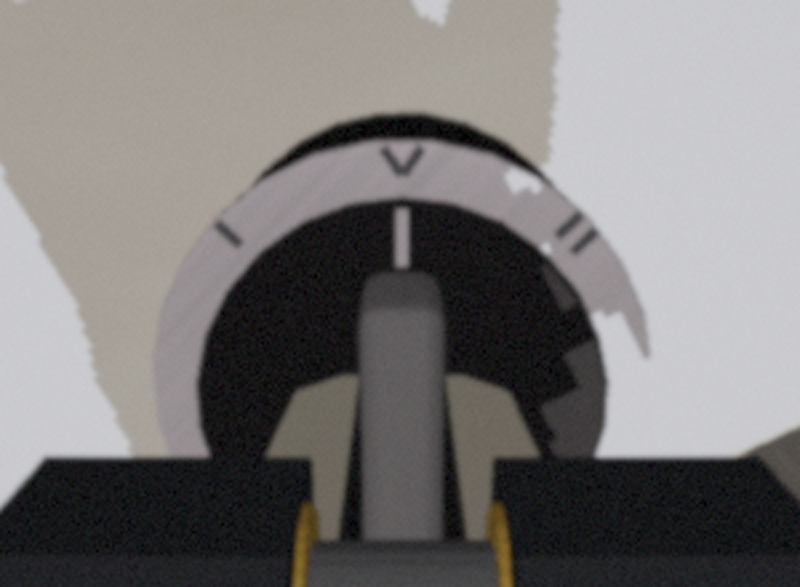

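The lid's white line (402,238) points at the arrow (402,162), between the single bar and the double bar. The flange lies flat on the collar and the bar is held at 60 N.

```bash
python3 -c "
from plant import job; print(job.close_job())"
```

```text
the job is handed in; nothing more can be done
None
```

Both nutmegs are in the grinder and the lid is seated flat, twisted clockwise to the halfway arrow and still held there at 60 N; I handed the job in at about 22 s, with no verdict returned.

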